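# Prop open the carver's chest

## Robot

A 6-joint arm with a two-finger parallel gripper is mounted at the origin on the work surface. World frame = base frame: x ahead of the robot, y to its left, z up, the work surface at z = 0. Lengths are in m, angles in rad, forces in N, time in s.
With the tool pointing down it reaches from about 0.375 to 0.9 m from the base axis. Payload 3.1 kg.
Tool frame: the origin (TCP) lies midway between the tips of the shut fingers; the grasp point (between the pads) lies 19 mm behind it (manip.grasp_offset is the distance from the TCP to the grasp point, in m); z points along the fingers, y is the line along which they close (so a half turn about z gives the same grasp; the last joint's range is limited). The gripper opens to 85 mm and grips with 20 to 120 N. Pads are 22 mm wide; open, the fingers measure 114 mm over their backs; the gripper's body (76 mm by 85 mm) begins 54 mm behind the grasp point. The pads swing forward as they close: fully open they stand 13 mm farther back than shut.
Start: joints at [-1.341, 0.527, 1.433, -0, 1.181, -0.178], TCP at [0.248, -0.574, 0.231] pointing down, gripper open.
Joint ranges: [-3.08, 3.08], [-0.75, 2.2], [0.22, 2.44], [-1.43, 4.57], [0, 2.65], [-2.85, 2.85]. Speed limits (rad/s): [2.79, 2.79, 3.14, 3.14, 3.14, 3.14].

## Interface

Orientations are given as a unit quaternion [x, y, z, w].
In Python, from station import sensors, cams, order, manip gives the robot as it stands.
- The arm moves only by the tool move_arm, never from a script. Its argument "targets" is a list of rows, each an object of numbers: "dx", "dy", "dz": the shift along the world's x, y, z normalised to -1 to 1, where 1 is 25 mm; "rx", "ry", "rz": the turn, a rotation vector about the world's x, y, z normalised to -1 to 1, where 1 is 30 degrees. A call has exactly 10 rows; each row shifts and turns the commanded pose from where the row before left it; what a row does not reach is not made up. A row lasts 1/8 s, in which the tool goes at most 62.5 mm and 10.7 degrees, less where a joint would pass 70% of its speed; a pose out of reach is approached as far as the arm can. A call with a number of a shift or a turn outside -1 to 1 is refused whole. A call with a gripper value outside its range is refused whole. "claw" is the opening in per cent of the stroke, from 0 (shut) to 100 (fully open), set as the call begins (left out, the last holds). The fingers move at their own pace and stop on an object; "newtons" is the grip in N (left out, the last holds). Time passes only in rows, so rows that do not move let the fingers close, or fill a call up. It gives the time, the measured TCP pose, the force, the opening and the grip force at its end, in the units of the state.
- sensors.sense(): the state, without advancing time (a new reading comes with each control period).
- cams.snapshot(name): name is "scene" or "side" or "wrist"; returns the picture (480x640x3 uint8, red, green, blue); there is no depth.
- cams.camera_model(name): a dict with "fx", "fy", "cx", "cy" (pixels), "extrinsics" (4x4, takes a point from world to camera coordinates). Camera axes: x right, y down, z forward; pixel columns grow to the right and rows downward; lengths in m; the calibration is good to about 2 mm. A picture is of the moment at which its call begins: read the wrist's pose just before it. camera_model takes no time and is no camera call; for the wrist camera it gives the pose at the moment of the call.
- order.sign_off(): hands the job in; it is judged then, once.
The state is a dict: "t": time; "q": joint angles; "qd": joint speeds; "tau": joint torques, N m; "tcp_pos": TCP position; "tool_rot": TCP orientation; "force": force on the tool from outside, world axes, zero at the start; "ft_torque": the same for the moment, N m; "finger_gap": opening from 0.0 (shut) to 1.0 (fully open); "gripper_force": force on a finger pad.
Only numpy, scipy, OpenCV 4.12 (cv2) and the standard library are available. Lean on these libraries where they do the work, as an engineer would, in place of code of your own. Each camera call takes 0.05 s, during which the arm holds its last target. There are 200 camera calls.

## Task

Open the carving chest by its prop rod: take the wooden rod that sticks out from the lid's front edge, push the lid up with it, and set the rod's steel foot fully down into the hole of the catch plate on the ledge, so that the lid stands open on its rod by itself. The hole's exact place is unknown, so feel for it gently along the plate, without pressing the foot hard on the steel, and never let the lid fall. Leave the other tools where they are.

Things in the scene. Friction and masses are not known exactly. Their poses are not given: they have to be found in the camera images.
- chest: Fixed stepped plywood chest. Origin: on the table, z up; its -x is the FRONT, y runs across. Lower case x -215 to +110, y +-120 mm; in front of x = -90 its top is a flat ledge at z 110. Behind, the lidded well (x -90 to +110, rim z 150). The lid's hinge line runs along y at x +100, z 150 mm.
- lid (a joint): Lid angle, rad: 0 shut, grows as its front edge rises, stop at 1.2. A wooden board 200 x 240 x 12 mm, 0.3 to 0.65 kg, free-hinged at its rear edge: it falls shut when let go. No handle: it is raised by its prop rod. Propped in the hole it stands at about 0.6 to 0.75.
- lid_hinge (a point): Middle of the lid's hinge line; turns with the lid, axes as the chest's when the lid is shut. In this frame the prop rod's pivot lies at (-215, 0, +6) mm, between two ears on the middle of the lid's front edge.
- prop: Prop rod, a 14 x 14 mm wooden bar with a steel foot pin (8 mm thick, 30 mm long, round end). Origin: its pivot at the lid's front edge; it runs along its own -x, foot tip at 195 mm. Turns only in the chest's plane y = 0. Stiff pivot (0.12 N m): stays at any angle. Cannot fold above the lid's plane, droops 0.03 to 0.25 rad under it at the start, folds down to 2.3 rad.
- prop_grip (a point): Point on the prop rod's axis 125 mm from the pivot, 70 mm from the foot tip: a good place to pinch the 14 mm bar from above, fingers closing along the chest's y. Axes as prop. Pushing the rod up here lifts the lid.
- prop_foot (a point): Tip of the steel foot pin of the prop rod. Axes as prop. When it stands in the hole the rod leans at 60 to 70 degrees to the level, upper end toward the lid.
- keeper: Dark steel catch plate on the ledge, 12 mm thick, 34 wide, about 120 long (along chest x), axes as the chest. Origin: centre of its TOP face, (-150, 0, +122) mm in the chest's frame. Its holding hole (15 mm along x, 14 wide, 12 deep, down to the ledge) was set by eye: its centre lies at y 0 and anywhere from x -20 to +20 mm; not measured, find it by feel or sight.
- gouge_a: Bystander: carving gouge, 200 mm, wooden handle, on the table in front of the chest, under the prop rod. Origin at its underside. Leave it alone.
- gouge_b: Bystander: carving gouge, 220 mm, on the table. Origin at its underside. Leave it alone.
- mallet: Bystander: round wooden carver's mallet standing on its head, 200 mm high, 94 mm thick, on the table. Origin at its underside. Leave it alone.
- pear: Bystander: carved wooden pear, 93 mm high, 72 mm thick, on the table in front of the chest. Origin at its underside. Leave it alone.
- stone: Bystander: grey slip stone 75 x 28 x 14 mm, on the chest's ledge beside the catch plate. Origin at its underside. Leave it alone.
- tin: Bystander: small metal tin, 56 mm across, 50 mm high, on the table beyond the chest's rear. Origin at its underside. Leave it alone.

How it is judged:
By the outcome, as a careful person would: the job done as asked, in the order asked, and still so for the second after the job is handed in, with the robot touching nothing.
It also fails if it takes over 67 s, if anything falls off the work surface, if the arm or the gripper's body presses on something with over 40 N, if the wrist force passes 120 N, or if a joint passes its speed limit or range.

## Working session

There is one attempt and no reset: what is moved stays moved. The work goes in short steps, Python scripts to look and compute and a tool call to move; the robot and the scene stay as the last step left them, time stands still between calls to the robot, and variables do not carry over. Pictures are saved under pics/ and viewed, at most 10 in all, crops included, and the job is handed in when it is done.

Besides the shell and the picture viewer there is one more tool, called as name(argument=value, ...) on one line, values as JSON. move_arm: Moves the arm, as the interface text tells. Scaled input: -1 to 1 covers 25 mm each way for a shift and 30 degrees each way for a turn. Its arguments: {"type":"object","properties":{"targets":{"type":"array"},"claw":{"type":"number"},"newtons":{"type":"number"}},"required":["targets"]}

```bash
mkdir -p pics; ls
python3 - <<'E'
from station import sensors,cams,manip
import cv2,numpy as np
print(sensors.sense()); print(manip.grasp_offset)
for n in("scene","side"):
    im=cams.snapshot(n); cv2.imwrite(f"pics/{n}0.png",im[:,:,::-1]); m=cams.camera_model(n); print(n,m)
E
```

```text
pics
{'t': 0.0, 'q': array([-1.34148034e+00,  5.28474161e-01,  1.43387623e+00, -2.10214725e-06,
        1.18142533e+00, -1.78510461e-01]), 'qd': array([-0.00155036,  0.00029798,  0.00136404,  0.00104889, -0.00081488,
        0.0030959 ]), 'tau': array([-6.96991674e-05, -4.42354739e+01, -1.78026295e+01, -1.22715810e-04,
        8.40824418e-03,  1.01403963e-06]), 'tcp_pos': array([ 0.2477409 , -0.57302935,  0.23033702]), 'tool_rot': array([ 9.79280974e-01,  2.02503290e-01, -2.86966004e-05, -1.09115539e-03]), 'force': array([-1.26757117,  0.12921427,  0.38853853]), 'ft_torque': array([ 0.04725054,  0.09072157, -0.02357694]), 'gripper_force': 0.0, 'finger_gap': 1.0010819353868798}
0.0187
scene {'fx': 594.6444515777363, 'fy': 594.6444515777363, 'cx': 320.19192082501604, 'cy': 230.79924032004928, 'extrinsics': array([[ 0.4835299 ,  0.87518094, -0.01603604, -0.2491841 ],
       [ 0.6632544 , -0.37827459, -0.64575687, -0.304086  ],
       [-0.57122013,  0.30160678, -0.76337469,  2.06185327],
       [ 0.        ,  0.        ,  0.        ,  1.        ]])}
side {'fx': 454.93725226324216, 'fy': 454.93725226324216, 'cx': 311.6632370368838, 'cy': 243.53952013852216, 'extrinsics': array([[ 0.74114102, -0.67112286,  0.01743829, -0.46013786],
       [-0.39280199, -0.45455513, -0.79942869,  0.31776731],
       [ 0.54444153,  0.5856396 , -0.60050785,  1.22229179],
       [ 0.        ,  0.        ,  0.        ,  1.        ]])}
```

View pics/scene0.png

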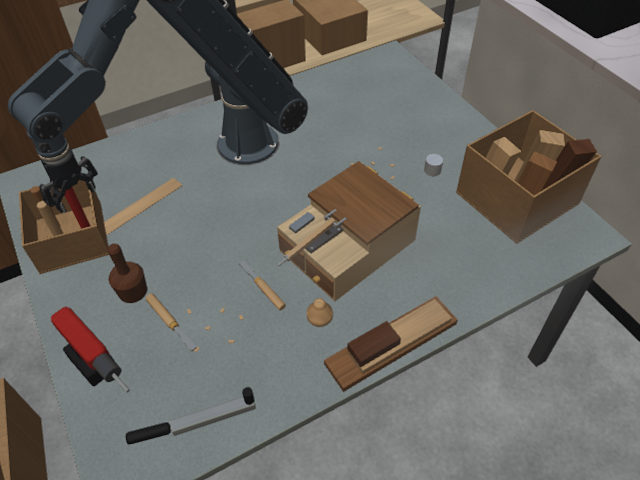

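View pics/side0.png

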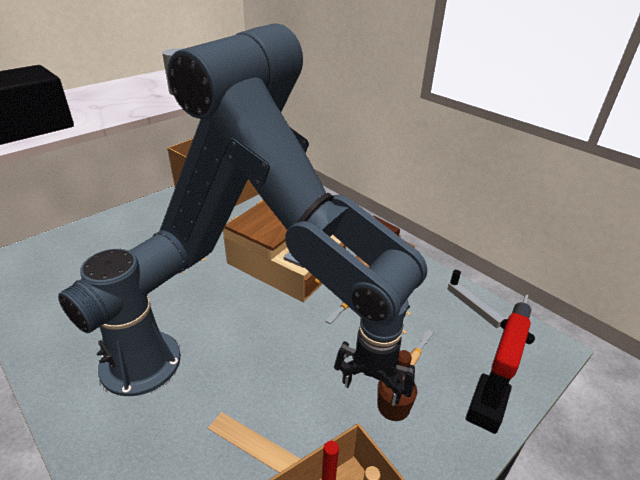

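The scene camera shows the chest with its lid at (365,200), its ledge at (315,245), and the rod running from about (345,212) to its foot near (281,263). The side camera is mostly blocked by the arm. I'll enlarge the scene crop.

Run:
```python
import cv2
im=cv2.imread("pics/scene0.png")[155:305,265:425]
cv2.imwrite("pics/c1.png",cv2.resize(im,None,fx=4.0,fy=4.0,interpolation=cv2.INTER_CUBIC)[:600])
```

```text
(no output)
```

View pics/c1.png

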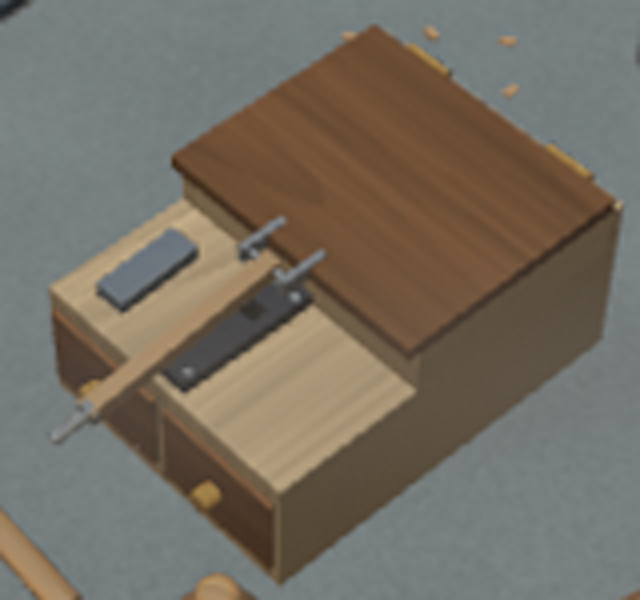

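The crop shows the lid corners at (175,160), (410,352), (375,27) and (617,205), and the ledge corners at (50,290), (280,493) and (415,390). The foot tip is at (57,437), and a dark hole is visible on the plate at about (253,309).

```bash
cat > h.py <<'E'
import numpy as np
from scipy.optimize import least_squares
from station import cams,sensors
def proj(n,P,m=None):
    m=m or cams.camera_model(n); E=m["extrinsics"]; c=np.asarray(P)@E[:3,:3].T+E[:3,3]
    return np.c_[m["fx"]*c[:,0]/c[:,2]+m["cx"],m["fy"]*c[:,1]/c[:,2]+m["cy"]]
def c2w(p,P):
    c,s=np.cos(p[2]),np.sin(p[2]); P=np.asarray(P,float)/1000
    return np.c_[p[0]+c*P[:,0]-s*P[:,1],p[1]+s*P[:,0]+c*P[:,1],P[:,2]]
E
python3 - <<'E'
from h import *
C=np.array([(-100,120,162,175,160),(-100,-120,162,410,352),(100,120,162,375,27),(100,-120,162,617,205),(-215,120,110,50,290),(-215,-120,110,280,493),(-215,-120,0,280,580),(-90,-120,110,415,390)],float)
px=C[:,3:]/4+[265,155]
best=min((least_squares(lambda p:(proj("scene",c2w(p,C[:,:3]))-px).ravel(),[.6,0,a]) for a in np.arange(0,6.3,.8)),key=lambda r:r.cost)
p=best.x; print(p,np.degrees(p[2]),best.fun.reshape(-1,2).round(1)); np.save("p.npy",p)
uv=lambda x,y:np.array([x,y])/4+[265,155]
for nm,q in dict(hole=(253,309),s1=(295,297),s2=(187,372)).items():
    r=least_squares(lambda v:(proj("scene",c2w(p,[[v[0],v[1],122]]))-uv(*q)).ravel(),[-150,0]); print(nm,r.x.round(1))
# foot / shoulder in plane y=0
for nm,q in dict(foot=(57,437),sh=(92,408)).items():
    r=least_squares(lambda v:(proj("scene",c2w(p,[[v[0],0,v[1]]]))-uv(*q)).ravel(),[-250,140]); print(nm,r.x.round(1), np.arctan2(156-r.x[1],-115-r.x[0]),np.hypot(156-r.x[1],-115-r.x[0]))
E
```

```text
[0.55255812 0.11910269 1.78831068] 102.46265421488451 [[-0.9 -1.1]
 [ 0.  -0. ]
 [ 0.4 -0.7]
 [ 0.2 -1. ]
 [-0.2 -0.8]
 [-0.   0.3]
 [-0.2  2. ]
 [ 0.6  0.7]]
hole [-129.4    1.6]
s1 [-100.7   -9.8]
s2 [-199.3   -9.9]
foot [-302.8  131.7] 0.12848462295768928 189.3907695073908
sh [-272.9  136.7] 0.12162092842821264 159.02664053554395
```

```bash
cat >> h.py <<'E'
from scipy.spatial.transform import Rotation as R
from scipy.optimize import fsolve
p=np.load("p.npy")
ex=np.array([np.cos(p[2]),np.sin(p[2]),0]); ey=np.array([-ex[1],ex[0],0]); ez=np.array([0,0,1.])
PRE=np.radians(-30); PHI0=.125
def pivot(th): return np.array([100-215*np.cos(th)+6*np.sin(th),150+215*np.sin(th)+6*np.cos(th)])
def rod(ph): return np.array([-np.cos(ph),-np.sin(ph)])
def foot2(fx,fz,g=(.8,1.1)): return fsolve(lambda v:pivot(v[0])+195*rod(v[1])-[fx,fz],g)
def pose(th,ph,back=0,off=0.019,grip=125,tilt=None):
    a=(PRE+ph-PHI0) if tilt is None else tilt   # tool tilt about -chest y from straight down
    g=pivot(th)+grip*rod(ph)
    tz=np.sin(a)*ex-np.cos(a)*ez
    G=c2w(p,[[g[0],0,g[1]]])[0]; ty=-ey; tx=np.cross(ty,tz)
    return G+tz*(off-back), R.from_matrix(np.c_[tx,ty,tz])
def delta(P,Rt,P0=None,R0=None):
    s=sensors.sense()
    P0=s["tcp_pos"] if P0 is None else P0; R0=R.from_quat(s["tool_rot"]) if R0 is None else R0
    return ((P-P0)/.025).round(2), (np.degrees((Rt*R0.inv()).as_rotvec())/30).round(3)
E
python3 - <<'E'
from h import *
for b in(.09,0):
  P,Rt=pose(0,PHI0,b); print(P,delta(P,Rt))
P,Rt=pose(0,PHI0,.12,tilt=0); print(P,Rt.as_quat(),delta(P,Rt))
print(p[:2], c2w(p,[[-130,0,122]]))
E
```

```text
[ 0.59647941 -0.07962634  0.20190346] (array([13.95, 19.74, -1.14]), array([-0.966,  0.49 ,  2.573]))
[ 0.60619055 -0.123566    0.12396118] (array([14.34, 17.98, -4.26]), array([-0.966,  0.49 ,  2.573]))
[ 0.60414042 -0.11428985  0.24141566] [ 0.62617761  0.77968045  0.         -0.        ] (array([14.26, 18.35,  0.44]), array([-2.000e-03, -3.000e-03,  2.637e+00]))
[0.55255812 0.11910269] [[ 0.58061254 -0.0078341   0.122     ]]
```

move_arm(targets=[{"dx": 0.5,"dy": 0.5,"dz": 1},{"dx": 0.7,"dy": 0.9,"dz": 1,"rz": 0.14},{"dx": 0.7,"dy": 1,"dz": 1,"rz": 0.14},{"dx": 0.7,"dy": 1,"rz": 0.14},{"dx": 0.7,"dy": 1,"rz": 0.14},{"dx": 0.7,"dy": 1,"rz": 0.14},{"dx": 0.8,"dy": 1,"rz": 0.14},{"dx": 0.8,"dy": 1,"rz": 0.14},{"dx": 0.8,"dy": 1,"rz": 0.14},{"dx": 0.8,"dy": 1,"rz": 0.14}], claw=100)

```text
schema error: expected keys dx, dy, dz, rx, ry, rz
```

move_arm(targets=[{"dx": 0.8,"dy": 1,"rz": 0.14},{"dx": 0.8,"dy": 1,"rz": 0.14},{"dx": 0.8,"dy": 1,"rz": 0.14},{"dx": 0.8,"dy": 1,"rz": 0.14},{"dx": 0.8,"dy": 1,"rz": 0.14},{"dx": 0.8,"dy": 1,"rz": 0.14},{"dx": 0.8,"dy": 1,"rz": 0.14},{"dx": 0.8,"dy": 1,"rz": 0.14},{"dx": 0.66,"dy": 1,"rz": 0.13},{}])

```text
schema error: expected keys dx, dy, dz, rx, ry, rz
```

Run:
```python
from h import *
import cv2
s=sensors.sense(); print(s["t"],s["q"].round(2))
cv2.imwrite("pics/w1.png",cams.snapshot("wrist")[:,:,::-1]); m=cams.camera_model("wrist")
pv=pivot(0); 
for ph in(.05,.125,.2):
  print(ph,proj("wrist",c2w(p,[[*(pv+d*rod(ph))][:1]+[0]+[(pv+d*rod(ph))[1]] for d in(0,125,165,195)]),m).round())
P,Rt=pose(0,PHI0,.12); print(delta(P,Rt)); P,Rt=pose(0,PHI0); print(delta(P,Rt))
```

```text
0.1 [-1.34  0.53  1.43 -0.    1.18 -0.18]
0.05 [[-1811. -2403.]
 [ -924. -1887.]
 [ -698. -1755.]
 [ -542. -1665.]]
0.125 [[-1811. -2403.]
 [ -805. -1688.]
 [ -579. -1528.]
 [ -430. -1422.]]
0.2 [[-1811. -2403.]
 [ -710. -1528.]
 [ -489. -1353.]
 [ -349. -1241.]]
(array([13.82, 20.33, -0.11]), array([-0.966,  0.49 ,  2.573]))
(array([14.34, 17.98, -4.26]), array([-0.966,  0.49 ,  2.573]))
```

View pics/w1.png

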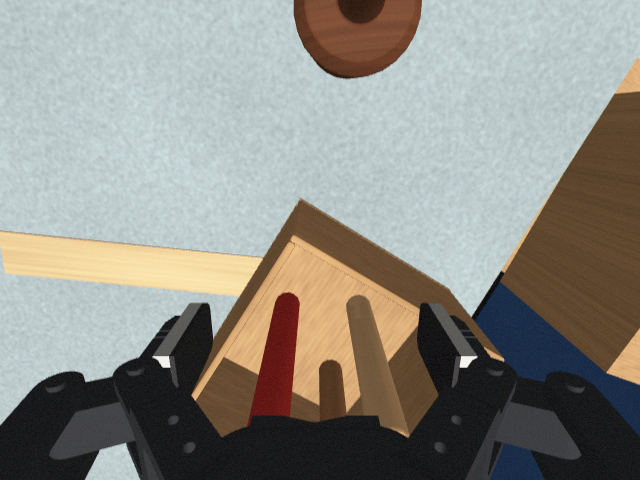

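The moves were refused because each row needs all six keys. The arm is still at the start: the wrist view shows the tool box under the gripper and the mallet at (355,20).

move_arm(targets=[{"dx": 0.5,"dy": 0.5,"dz": 1,"rx": 0,"ry": 0,"rz": 0},{"dx": 0.7,"dy": 0.9,"dz": 1,"rx": 0,"ry": 0,"rz": 0.14},{"dx": 0.7,"dy": 1,"dz": 1,"rx": 0,"ry": 0,"rz": 0.14},{"dx": 0.7,"dy": 1,"dz": 0,"rx": 0,"ry": 0,"rz": 0.14},{"dx": 0.7,"dy": 1,"dz": 0,"rx": 0,"ry": 0,"rz": 0.14},{"dx": 0.7,"dy": 1,"dz": 0,"rx": 0,"ry": 0,"rz": 0.14},{"dx": 0.8,"dy": 1,"dz": 0,"rx": 0,"ry": 0,"rz": 0.14},{"dx": 0.8,"dy": 1,"dz": 0,"rx": 0,"ry": 0,"rz": 0.14},{"dx": 0.8,"dy": 1,"dz": 0,"rx": 0,"ry": 0,"rz": 0.14},{"dx": 0.8,"dy": 1,"dz": 0,"rx": 0,"ry": 0,"rz": 0.14}], claw=100)

```text
t: 1.4
tcp_pos: [0.4283, -0.3376, 0.306]
tool_rot: [0.86, 0.51, -0.0, -0.0]
force: [-0.1, 0.3, 0.3]
finger_gap: 0.996
gripper_force: 0.0
```

move_arm(targets=[{"dx": 0.8,"dy": 1,"dz": 0,"rx": 0,"ry": 0,"rz": 0.14},{"dx": 0.8,"dy": 1,"dz": 0,"rx": 0,"ry": 0,"rz": 0.14},{"dx": 0.8,"dy": 1,"dz": 0,"rx": 0,"ry": 0,"rz": 0.14},{"dx": 0.8,"dy": 1,"dz": 0,"rx": 0,"ry": 0,"rz": 0.14},{"dx": 0.8,"dy": 1,"dz": 0,"rx": 0,"ry": 0,"rz": 0.14},{"dx": 0.8,"dy": 1,"dz": 0,"rx": 0,"ry": 0,"rz": 0.14},{"dx": 0.8,"dy": 1,"dz": 0,"rx": 0,"ry": 0,"rz": 0.14},{"dx": 0.8,"dy": 1,"dz": 0,"rx": 0,"ry": 0,"rz": 0.14},{"dx": 0.66,"dy": 1,"dz": 0,"rx": 0,"ry": 0,"rz": 0.13},{"dx": 0,"dy": 0,"dz": 0,"rx": 0,"ry": 0,"rz": 0}])

```text
t: 2.65
tcp_pos: [0.6049, -0.112, 0.3058]
tool_rot: [0.651, 0.759, -0.0, -0.0]
force: [0.3, 0.4, -0.6]
finger_gap: 1.001
gripper_force: 0.0
```

Run:
```python
from h import *
import cv2
s=sensors.sense(); print(s["t"],s["q"].round(2))
cv2.imwrite("pics/w2.png",cams.snapshot("wrist")[:,:,::-1]); m=cams.camera_model("wrist")
pv=pivot(0); 
for ph in(.05,.125,.2):
  print(ph,proj("wrist",c2w(p,[[a[0],0,a[1]] for a in [pv+d*rod(ph) for d in(0,125,165,195)]]),m).round())
print(proj("wrist",c2w(p,[[-100,120,162],[-100,-120,162],[-215,120,110],[-215,-120,110],[-210,17,122],[-210,-17,122]]),m).round())
P,Rt=pose(0,PHI0,.12); print(delta(P,Rt)); P,Rt=pose(0,PHI0); print(delta(P,Rt))
```

```text
2.65 [-0.36  0.44  1.37  0.    1.33 -0.52]
0.05 [[303.  60.]
 [315. 221.]
 [317. 263.]
 [320. 292.]]
0.125 [[303.  60.]
 [315. 217.]
 [317. 257.]
 [319. 284.]]
0.2 [[303.  60.]
 [314. 213.]
 [317. 251.]
 [319. 276.]]
[[135.  48.]
 [472.  23.]
 [187. 193.]
 [440. 176.]
 [294. 183.]
 [331. 180.]]
(array([-0.44,  1.92, -3.12]), array([-0.983, -0.186,  0.122]))
(array([ 0.08, -0.42, -7.27]), array([-0.983, -0.186,  0.122]))
```

View pics/w2.png

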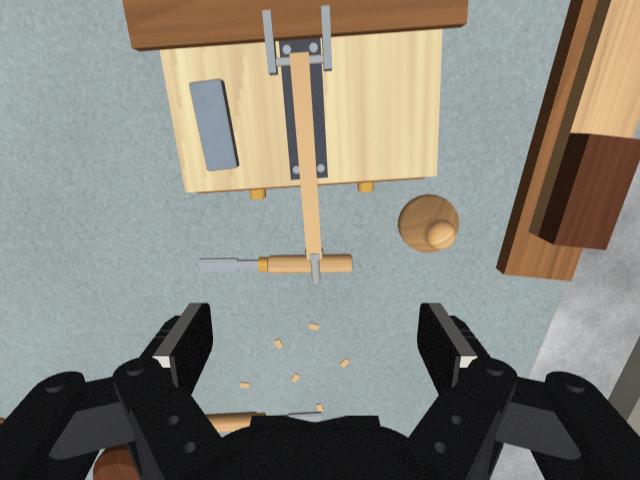

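The wrist view agrees with the model. The foot tip is at (316,282), predicted (319,284), and the lid's front corners are at (133,48) and (468,23). The pear, at (430,222), is clear of the fingers. Next I tilt and descend.

move_arm(targets=[{"dx": -0.08,"dy": 0.32,"dz": -0.5,"rx": -0.164,"ry": -0.031,"rz": 0.02},{"dx": -0.08,"dy": 0.32,"dz": -0.5,"rx": -0.164,"ry": -0.031,"rz": 0.02},{"dx": -0.08,"dy": 0.32,"dz": -0.5,"rx": -0.164,"ry": -0.031,"rz": 0.02},{"dx": -0.08,"dy": 0.32,"dz": -0.5,"rx": -0.164,"ry": -0.031,"rz": 0.02},{"dx": -0.08,"dy": 0.32,"dz": -0.5,"rx": -0.164,"ry": -0.031,"rz": 0.02},{"dx": -0.08,"dy": 0.32,"dz": -0.6,"rx": -0.164,"ry": -0.031,"rz": 0.02},{"dx": 0.06,"dy": -0.28,"dz": -0.5,"rx": 0,"ry": 0,"rz": 0},{"dx": 0.06,"dy": -0.28,"dz": -0.5,"rx": 0,"ry": 0,"rz": 0},{"dx": 0.06,"dy": -0.28,"dz": -0.5,"rx": 0,"ry": 0,"rz": 0},{"dx": 0,"dy": 0,"dz": 0,"rx": 0,"ry": 0,"rz": 0}])

```text
t: 3.95
tcp_pos: [0.5964, -0.0885, 0.1903]
tool_rot: [0.606, 0.752, -0.162, 0.202]
force: [-0.8, 0.2, 0.4]
finger_gap: 1.002
gripper_force: 0.0
```

Run:
```python
from h import *
s=sensors.sense(); print(s["q"].round(2))
P,Rt=pose(0,.135,tilt=PRE); print(delta(P,Rt))
```

```text
[-0.1   0.56  1.65 -0.67  0.88  0.11]
(array([ 0.39, -1.4 , -2.7 ]), array([0.   , 0.   , 0.008]))
```

move_arm(targets=[{"dx": 0.07,"dy": -0.28,"dz": -0.54,"rx": 0,"ry": 0,"rz": 0.008},{"dx": 0.07,"dy": -0.28,"dz": -0.54,"rx": 0,"ry": 0,"rz": 0},{"dx": 0.07,"dy": -0.28,"dz": -0.54,"rx": 0,"ry": 0,"rz": 0},{"dx": 0.07,"dy": -0.28,"dz": -0.54,"rx": 0,"ry": 0,"rz": 0},{"dx": 0.07,"dy": -0.28,"dz": -0.54,"rx": 0,"ry": 0,"rz": 0},{"dx": 0,"dy": 0,"dz": 0,"rx": 0,"ry": 0,"rz": 0},{"dx": 0,"dy": 0,"dz": 0,"rx": 0,"ry": 0,"rz": 0},{"dx": 0,"dy": 0,"dz": 0,"rx": 0,"ry": 0,"rz": 0},{"dx": 0,"dy": 0,"dz": 0,"rx": 0,"ry": 0,"rz": 0},{"dx": 0,"dy": 0,"dz": 0,"rx": 0,"ry": 0,"rz": 0}])

```text
t: 5.2
tcp_pos: [0.6058, -0.1216, 0.1242]
tool_rot: [0.604, 0.754, -0.161, 0.203]
force: [-0.1, -0.2, -0.2]
finger_gap: 1.001
gripper_force: 0.0
```

move_arm(targets=[{"dx": 0,"dy": 0,"dz": 0,"rx": 0,"ry": 0,"rz": 0},{"dx": 0,"dy": 0,"dz": 0,"rx": 0,"ry": 0,"rz": 0},{"dx": 0,"dy": 0,"dz": 0,"rx": 0,"ry": 0,"rz": 0},{"dx": 0,"dy": 0,"dz": 0,"rx": 0,"ry": 0,"rz": 0},{"dx": 0,"dy": 0,"dz": 0,"rx": 0,"ry": 0,"rz": 0},{"dx": 0,"dy": 0,"dz": 0,"rx": 0,"ry": 0,"rz": 0},{"dx": 0,"dy": 0,"dz": 0,"rx": 0,"ry": 0,"rz": 0},{"dx": 0,"dy": 0,"dz": 0,"rx": 0,"ry": 0,"rz": 0},{"dx": 0,"dy": 0,"dz": 0,"rx": 0,"ry": 0,"rz": 0},{"dx": 0,"dy": 0,"dz": 0,"rx": 0,"ry": 0,"rz": 0}], claw=0, newtons=90)

```text
t: 6.45
tcp_pos: [0.6042, -0.1218, 0.1234]
tool_rot: [0.604, 0.754, -0.162, 0.202]
force: [-4.7, -1.4, 1.8]
finger_gap: 0.149
gripper_force: 88.0
```

Run:
```python
from h import *
s=sensors.sense(); print(s["t"],s["tcp_pos"],s["force"],s["finger_gap"]*85)
im=None
import cv2
cv2.imwrite("pics/w3.png",cams.snapshot("wrist")[:,:,::-1]); m=cams.camera_model("wrist")
pv=pivot(0)
print(proj("wrist",c2w(p,[[a[0],0,a[1]] for a in [pv+d*rod(.135) for d in(0,125,165,195)]]),m).round())
# rod path table: TCP relative to start pose
P0,R0=pose(0,.135)
for th,ph in[(0,.135),(.15,.135),(.3,.2),(.45,.3),(.6,.45),(.72,.65),(.82,.9),(.85,1.15)]+[tuple(foot2(-131,z)) for z in(145,128,121,110)]:
  P,Rt=pose(th,ph); d=delta(P,Rt,P0,R0); f=pivot(th)+195*rod(ph); print(round(th,3),round(ph,3),"foot",f.round(),"d",*d,"abs",(P/.025).round(2)); P0,R0=P,Rt
```

```text
6.45 [ 0.60421116 -0.12179875  0.12344467] [-4.70200673 -1.37317188  1.83024813] 12.682238324848653
[[330. -45.]
 [319. 335.]
 [318. 362.]
 [317. 377.]]
0 0.135 foot [-308.  130.] d [0. 0. 0.] [0. 0. 0.] abs [24.24 -4.93  4.91]
0.15 0.135 foot [-305.  162.] d [-0.03  0.13  1.28] [0. 0. 0.] abs [24.22 -4.8   6.19]
0.3 0.2 foot [-295.  181.] d [-0.09  0.41  0.91] [ 0.121  0.027 -0.   ] abs [24.13 -4.39  7.09]
0.45 0.3 foot [-277.  191.] d [-0.15  0.68  0.67] [0.186 0.041 0.   ] abs [23.97 -3.71  7.76]
0.6 0.45 foot [-250.  192.] d [-0.23  1.04  0.37] [0.28  0.062 0.   ] abs [23.75 -2.67  8.13]
0.72 0.65 foot [-213.  178.] d [-0.29  1.3  -0.07] [ 0.373  0.082 -0.   ] abs [23.46 -1.37  8.07]
0.82 0.9 foot [-164.  159.] d [-0.36  1.64 -0.27] [0.466 0.103 0.   ] abs [23.1   0.26  7.8 ]
0.85 1.15 foot [-117.  137.] d [-0.31  1.4  -0.41] [0.466 0.103 0.   ] abs [22.79  1.67  7.39]
0.853 1.068 foot [-131.  145.] d [ 0.09 -0.4   0.17] [-0.154 -0.034  0.   ] abs [22.88  1.27  7.56]
0.777 1.138 foot [-131.  128.] d [ 0.03 -0.12 -0.57] [ 0.13   0.029 -0.   ] abs [22.9   1.14  6.99]
0.745 1.165 foot [-131.  121.] d [ 0.01 -0.05 -0.24] [0.051 0.011 0.   ] abs [22.91  1.09  6.75]
0.694 1.206 foot [-131.  110.] d [ 0.02 -0.08 -0.38] [0.076 0.017 0.   ] abs [22.93  1.02  6.37]
```

View pics/w3.png

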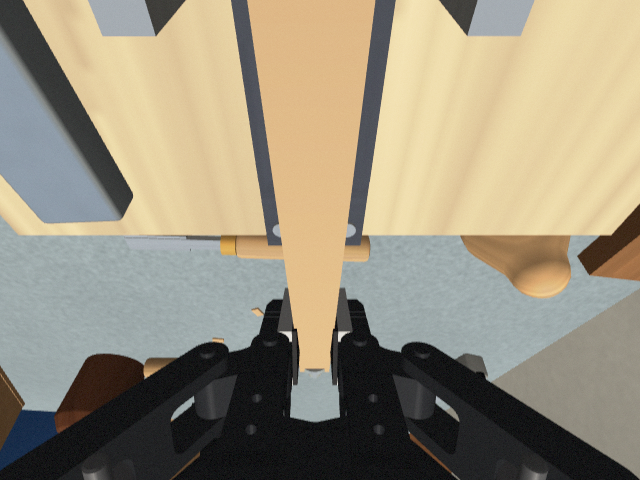

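The grip is good: the rod is centred between the pads at (318,360), with its foot beyond them. Now I lift the first part.

move_arm(targets=[{"dx": -0.03,"dy": 0.02,"dz": 0.32,"rx": 0,"ry": 0,"rz": 0},{"dx": -0.03,"dy": 0.03,"dz": 0.32,"rx": 0,"ry": 0,"rz": 0},{"dx": -0.03,"dy": 0.04,"dz": 0.32,"rx": 0,"ry": 0,"rz": 0},{"dx": -0.03,"dy": 0.04,"dz": 0.32,"rx": 0,"ry": 0,"rz": 0},{"dx": -0.02,"dy": 0.08,"dz": 0.19,"rx": 0.024,"ry": 0.005,"rz": 0},{"dx": -0.02,"dy": 0.08,"dz": 0.19,"rx": 0.024,"ry": 0.005,"rz": 0},{"dx": -0.02,"dy": 0.08,"dz": 0.18,"rx": 0.024,"ry": 0.005,"rz": 0},{"dx": -0.02,"dy": 0.08,"dz": 0.18,"rx": 0.024,"ry": 0.005,"rz": 0},{"dx": -0.02,"dy": 0.09,"dz": 0.17,"rx": 0.025,"ry": 0.007,"rz": 0},{"dx": 0,"dy": 0,"dz": 0,"rx": 0,"ry": 0,"rz": 0}])

```text
t: 7.75
tcp_pos: [0.6012, -0.1084, 0.1797]
tool_rot: [0.609, 0.76, -0.141, 0.179]
force: [0.2, -6.2, -1.8]
finger_gap: 0.149
gripper_force: 88.2
```

```bash
cat > st.py <<'E'
from h import *
def est():
    """lid & rod angle from tool pose: rod angle by tilt, and independent fit of (th,ph) by grasp point"""
    s=sensors.sense(); Rm=R.from_quat(s["tool_rot"]).as_matrix(); tz=Rm[:,2]
    a=np.arctan2(tz@ex,-tz@ez); G=s["tcp_pos"]-.019*tz; d=G-[p[0],p[1],0]
    g=np.array([d@ex,d@ez])*1000
    ph_t=a-PRE+.135
    v=fsolve(lambda v:pivot(v[0])+125*rod(v[1])-g,[.5,ph_t])
    print("t",s["t"],"y",round(d@ey*1000,1),"g",g.round(1),"phi_tool",round(ph_t,3),"fit th,ph",v.round(3),"foot",(pivot(v[0])+195*rod(v[1])).round(1),(g+70*rod(ph_t)).round(1),"F",(s["force"]@ex).round(1),(s["force"]@ey).round(1),s["force"][2].round(1),"M",s["ft_torque"].round(2),"q",s["q"].round(2),"grip",s["gripper_force"],s["finger_gap"])
est()
E
sed -i 's/PHI0=.125/PHI0=.135/' h.py; python3 st.py
```

```text
t 7.75 y 1.7 g [-224.2  196.7] phi_tool 0.198 fit th,ph [0.321 0.217] foot [-292.5  181.6] [-292.8  182.9] F -6.1 1.1 -1.8 M [-0.52  0.11 -0.2 ] q [-0.16  0.56  1.65 -0.59  0.84 -0.  ] grip 88.23732018470764 0.1489383923006797
```

move_arm(targets=[{"dx": -0.03,"dy": 0.1,"dz": 0.15,"rx": 0.037,"ry": 0.008,"rz": 0},{"dx": -0.03,"dy": 0.11,"dz": 0.14,"rx": 0.037,"ry": 0.008,"rz": 0},{"dx": -0.03,"dy": 0.13,"dz": 0.13,"rx": 0.037,"ry": 0.008,"rz": 0},{"dx": -0.03,"dy": 0.14,"dz": 0.13,"rx": 0.037,"ry": 0.008,"rz": 0},{"dx": -0.03,"dy": 0.15,"dz": 0.12,"rx": 0.038,"ry": 0.009,"rz": 0},{"dx": -0.04,"dy": 0.18,"dz": 0.1,"rx": 0.056,"ry": 0.012,"rz": 0},{"dx": -0.04,"dy": 0.2,"dz": 0.09,"rx": 0.056,"ry": 0.012,"rz": 0},{"dx": -0.05,"dy": 0.21,"dz": 0.08,"rx": 0.056,"ry": 0.012,"rz": 0},{"dx": -0.05,"dy": 0.22,"dz": 0.06,"rx": 0.056,"ry": 0.013,"rz": 0},{"dx": -0.05,"dy": 0.23,"dz": 0.04,"rx": 0.056,"ry": 0.013,"rz": 0}])

```text
t: 9.0
tcp_pos: [0.5915, -0.0659, 0.205]
tool_rot: [0.622, 0.776, -0.063, 0.083]
force: [3.9, -2.2, -1.9]
finger_gap: 0.145
gripper_force: 88.4
```

```bash
python3 st.py; python3 -c "
from h import *
for v in[(.72,.65),(.82,.9),tuple(foot2(-131,145))]:
  print(delta(*pose(*v)))"
```

```text
t 9.0 y 2.0 g [-185.1  223.6] phi_tool 0.45 fit th,ph [0.611 0.452] foot [-248.1  193. ] [-248.1  193.1] F -3.0 -3.3 -1.9 M [-0.37 -0.47 -0.09] q [-0.2   0.5   1.59 -0.23  0.97 -0.3 ] grip 88.37264657020569 0.14502007259943658
(array([-0.2 ,  1.25, -0.14]), array([ 0.37 ,  0.091, -0.004]))
(array([-0.56,  2.89, -0.4 ]), array([ 0.836,  0.195, -0.003]))
(array([-0.78,  3.9 , -0.64]), array([ 1.149,  0.264, -0.002]))
```

move_arm(targets=[{"dx": -0.03,"dy": 0.23,"dz": 0.01,"rx": 0.074,"ry": 0.017,"rz": 0},{"dx": -0.03,"dy": 0.24,"dz": -0.02,"rx": 0.074,"ry": 0.017,"rz": 0},{"dx": -0.03,"dy": 0.25,"dz": -0.03,"rx": 0.074,"ry": 0.017,"rz": 0},{"dx": -0.03,"dy": 0.26,"dz": -0.05,"rx": 0.074,"ry": 0.017,"rz": 0},{"dx": -0.05,"dy": 0.27,"dz": -0.05,"rx": 0.074,"ry": 0.017,"rz": 0},{"dx": -0.07,"dy": 0.32,"dz": -0.05,"rx": 0.093,"ry": 0.021,"rz": 0},{"dx": -0.07,"dy": 0.33,"dz": -0.05,"rx": 0.093,"ry": 0.021,"rz": 0},{"dx": -0.07,"dy": 0.33,"dz": -0.05,"rx": 0.093,"ry": 0.021,"rz": 0},{"dx": -0.07,"dy": 0.33,"dz": -0.05,"rx": 0.093,"ry": 0.021,"rz": 0},{"dx": -0.07,"dy": 0.33,"dz": -0.06,"rx": 0.093,"ry": 0.021,"rz": 0}])

```text
t: 10.25
tcp_pos: [0.5754, 0.0061, 0.1944]
tool_rot: [0.62, 0.775, 0.074, -0.095]
force: [-1.9, -4.8, -0.9]
finger_gap: 0.148
gripper_force: 89.0
```

```bash
python3 st.py
python3 - <<'E'
from h import *
import cv2
for v in[tuple(foot2(-131,145)),tuple(foot2(-131,130))]: print(v,delta(*pose(*v)))
# undistorted magnified crop, hole search
im=cams.snapshot("scene"); cv2.imwrite("pics/s2f.png",im[:,:,::-1])
im=im[190:290,270:390]; cv2.imwrite("pics/s2.png",cv2.resize(im[:,:,::-1],None,fx=6,fy=6,interpolation=cv2.INTER_CUBIC))
E
```

```text
t 10.25 y 2.0 g [-119.8  212.9] phi_tool 0.901 fit th,ph [0.819 0.904] foot [-163.1  157.9] [-163.3  158. ] F -4.3 2.9 -0.9 M [-0.47  0.17  0.16] q [-0.29  0.54  1.55  0.23  1.18 -0.62] grip 89.03539896011353 0.14775781560579795
(np.float64(0.8525251548024049), np.float64(1.0676284791976758)) (array([-0.14,  1.02, -0.22]), array([ 0.312,  0.063, -0.007]))
(np.float64(0.7857692931388244), np.float64(1.129580209777373)) (array([-0.12,  0.91, -0.72]), array([ 0.428,  0.088, -0.007]))
```

View pics/s2.png

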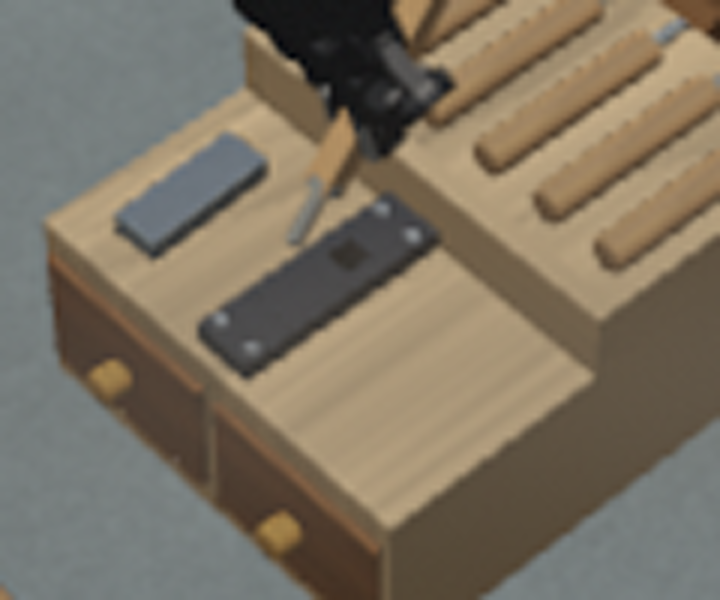

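The lid is open on the rod. The plate is fully visible, with the hole centred at crop (348,254). The screws are at (220,320), (252,348), (382,208) and (413,236), and the foot tip is at (295,238).

Run:
```python
from h import *
for nm,q in dict(hole=(348,254),a=(220,320),b=(252,348),c=(382,208),d=(413,236)).items():
    u=np.array(q)/6+[270,190]
    print(nm,least_squares(lambda v:(proj("scene",c2w(p,[[v[0],v[1],122]]))-u).ravel(),[-150,0]).x.round(1))
u=np.array((295,238))/6+[270,190]
print("foot",least_squares(lambda v:(proj("scene",c2w(p,[[v[0],0,v[1]]]))-u).ravel(),[-150,150]).x.round(1))
```

```text
hole [-130.1    1.8]
a [-199.    11.6]
b [-198.8  -10.3]
c [-99.8  12. ]
d [-100.7  -10.2]
foot [-163.1  161. ]
```

move_arm(targets=[{"dx": -0.03,"dy": 0.13,"dz": -0.01,"rx": 0.039,"ry": 0.008,"rz": 0},{"dx": -0.03,"dy": 0.13,"dz": -0.02,"rx": 0.039,"ry": 0.008,"rz": 0},{"dx": -0.03,"dy": 0.13,"dz": -0.02,"rx": 0.039,"ry": 0.008,"rz": 0},{"dx": -0.03,"dy": 0.13,"dz": -0.03,"rx": 0.039,"ry": 0.008,"rz": 0},{"dx": -0.03,"dy": 0.13,"dz": -0.03,"rx": 0.039,"ry": 0.008,"rz": 0},{"dx": -0.03,"dy": 0.13,"dz": -0.03,"rx": 0.039,"ry": 0.008,"rz": 0},{"dx": -0.03,"dy": 0.12,"dz": -0.04,"rx": 0.039,"ry": 0.008,"rz": 0},{"dx": -0.02,"dy": 0.12,"dz": -0.04,"rx": 0.039,"ry": 0.008,"rz": 0},{"dx": 0,"dy": 0,"dz": 0,"rx": 0,"ry": 0,"rz": 0},{"dx": 0,"dy": 0,"dz": 0,"rx": 0,"ry": 0,"rz": 0}])

```text
t: 11.55
tcp_pos: [0.5698, 0.0316, 0.189]
tool_rot: [0.612, 0.764, 0.126, -0.158]
force: [-5.2, -3.3, 1.0]
finger_gap: 0.145
gripper_force: 89.3
```

```bash
python3 st.py
python3 - <<'E'
from h import *
import cv2
for z in(130,124,118,109.5):
  v=foot2(-130,z); P,Rt=pose(*v); print(z,v,delta(P+ey*.002,Rt))
im=cams.snapshot("scene")[190:290,270:390]; cv2.imwrite("pics/s3.png",cv2.resize(im[:,:,::-1],None,fx=6,fy=6,interpolation=cv2.INTER_CUBIC))
E
```

```text
t 11.55 y 2.0 g [-96.7 206.4] phi_tool 1.066 fit th,ph [0.854 1.07 ] foot [-130.3  145. ] [-130.5  145.2] F -2.1 5.8 1.0 M [-0.34  0.51  0.28] q [-0.32  0.58  1.56  0.37  1.25 -0.7 ] grip 89.33908224105835 0.14499382868281355
130 [0.78789482 1.13336184] (array([ 0.02, -0.1 , -0.5 ]), array([ 0.125,  0.026, -0.006]))
124 [0.76057108 1.15714733] (array([ 0.03, -0.14, -0.7 ]), array([ 0.17 ,  0.036, -0.006]))
118 [0.73300782 1.1802563 ] (array([ 0.04, -0.19, -0.91]), array([ 0.213,  0.046, -0.006]))
109.5 [0.69361371 1.21178141] (array([ 0.06, -0.25, -1.2 ]), array([ 0.272,  0.059, -0.006]))
```

View pics/s3.png

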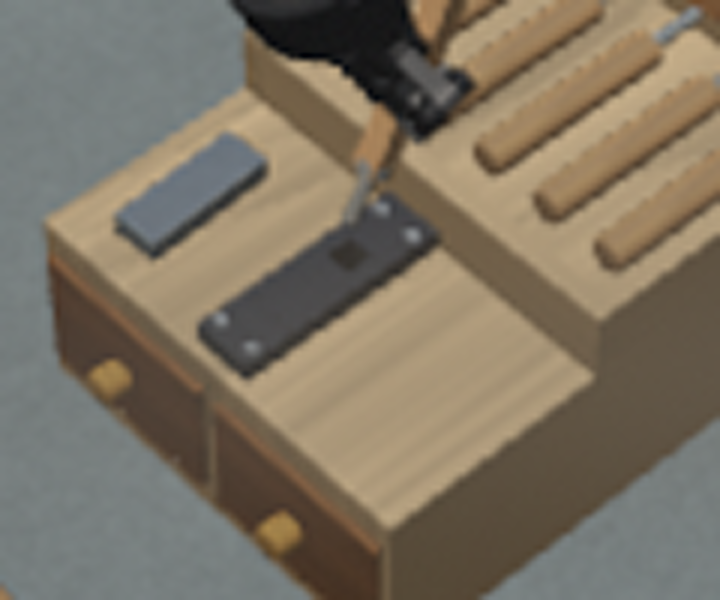

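The foot tip, at (352,218), hangs directly above the hole at (348,252). I'll lower it gently.

move_arm(targets=[{"dx": -0.01,"dy": -0.02,"dz": -0.1,"rx": 0.025,"ry": 0.005,"rz": 0},{"dx": -0.01,"dy": -0.02,"dz": -0.1,"rx": 0.025,"ry": 0.005,"rz": 0},{"dx": 0,"dy": -0.02,"dz": -0.1,"rx": 0.025,"ry": 0.005,"rz": 0},{"dx": 0,"dy": -0.02,"dz": -0.1,"rx": 0.025,"ry": 0.005,"rz": 0},{"dx": 0,"dy": -0.02,"dz": -0.1,"rx": 0.025,"ry": 0.005,"rz": 0},{"dx": 0,"dy": -0.02,"dz": -0.1,"rx": 0.025,"ry": 0.005,"rz": 0},{"dx": 0,"dy": -0.02,"dz": -0.1,"rx": 0.02,"ry": 0.005,"rz": 0},{"dx": 0,"dy": 0,"dz": 0,"rx": 0,"ry": 0,"rz": 0},{"dx": 0,"dy": 0,"dz": 0,"rx": 0,"ry": 0,"rz": 0},{"dx": 0,"dy": 0,"dz": 0,"rx": 0,"ry": 0,"rz": 0}])

```text
t: 12.85
tcp_pos: [0.5709, 0.0276, 0.1711]
tool_rot: [0.606, 0.756, 0.155, -0.191]
force: [-4.4, -2.0, -1.7]
finger_gap: 0.146
gripper_force: 89.0
```

```bash
python3 st.py
```

```text
t 12.85 y 1.9 g [-102.3  187.8] phi_tool 1.155 fit th,ph [0.758 1.156] foot [-130.5  123.8] [-130.6  123.8] F -1.0 4.7 -1.7 M [-0.58  0.82  0.42] q [-0.36  0.63  1.55  0.43  1.28 -0.78] grip 89.01137351989746 0.14569527211183272
```

move_arm(targets=[{"dx": 0,"dy": 0,"dz": -0.04,"rx": 0.01,"ry": 0.002,"rz": 0},{"dx": 0,"dy": -0.01,"dz": -0.04,"rx": 0.01,"ry": 0.002,"rz": 0},{"dx": 0,"dy": -0.01,"dz": -0.04,"rx": 0.008,"ry": 0.002,"rz": 0},{"dx": 0,"dy": -0.01,"dz": -0.04,"rx": 0.008,"ry": 0.002,"rz": 0},{"dx": 0,"dy": -0.01,"dz": -0.04,"rx": 0.008,"ry": 0.002,"rz": 0},{"dx": 0,"dy": -0.01,"dz": -0.04,"rx": 0.008,"ry": 0.002,"rz": 0},{"dx": 0,"dy": 0,"dz": 0,"rx": 0,"ry": 0,"rz": 0},{"dx": 0,"dy": 0,"dz": 0,"rx": 0,"ry": 0,"rz": 0},{"dx": 0,"dy": 0,"dz": 0,"rx": 0,"ry": 0,"rz": 0},{"dx": 0,"dy": 0,"dz": 0,"rx": 0,"ry": 0,"rz": 0}])

```text
t: 14.1
tcp_pos: [0.5712, 0.0265, 0.1654]
tool_rot: [0.604, 0.754, 0.164, -0.201]
force: [-4.9, -2.2, -1.2]
finger_gap: 0.144
gripper_force: 88.7
```

```bash
python3 st.py
```

```text
t 14.1 y 1.9 g [-103.9  181.8] phi_tool 1.183 fit th,ph [0.728 1.182] foot [-130.4  117.1] [-130.4  117. ] F -1.0 5.3 -1.2 M [-0.57  0.8   0.43] q [-0.38  0.64  1.55  0.45  1.28 -0.8 ] grip 88.68639707565308 0.1441553872938223
```

It's about 5 mm below the plate top with no contact force, so it is entering the hole. I'll continue down.

move_arm(targets=[{"dx": 0,"dy": -0.01,"dz": -0.04,"rx": 0.008,"ry": 0.002,"rz": 0},{"dx": 0,"dy": -0.01,"dz": -0.04,"rx": 0.008,"ry": 0.002,"rz": 0},{"dx": 0,"dy": -0.01,"dz": -0.04,"rx": 0.008,"ry": 0.002,"rz": 0},{"dx": 0,"dy": -0.01,"dz": -0.04,"rx": 0.008,"ry": 0.002,"rz": 0},{"dx": 0,"dy": -0.01,"dz": -0.02,"rx": 0.004,"ry": 0.001,"rz": 0},{"dx": 0,"dy": 0,"dz": 0,"rx": 0,"ry": 0,"rz": 0},{"dx": 0,"dy": 0,"dz": 0,"rx": 0,"ry": 0,"rz": 0},{"dx": 0,"dy": 0,"dz": 0,"rx": 0,"ry": 0,"rz": 0},{"dx": 0,"dy": 0,"dz": 0,"rx": 0,"ry": 0,"rz": 0},{"dx": 0,"dy": 0,"dz": 0,"rx": 0,"ry": 0,"rz": 0}])

```text
t: 15.35
tcp_pos: [0.5714, 0.0253, 0.1611]
tool_rot: [0.603, 0.752, 0.169, -0.208]
force: [-3.9, -1.2, -3.4]
finger_gap: 0.146
gripper_force: 88.5
```

```bash
python3 st.py
```

```text
t 15.35 y 1.9 g [-105.5  177.3] phi_tool 1.202 fit th,ph [0.704 1.198] foot [-131.   112.1] [-130.7  112. ] F -0.4 4.0 -3.4 M [-0.7   0.71  0.37] q [-0.38  0.66  1.55  0.46  1.29 -0.81] grip 88.46925258636475 0.1463565409902236
```

Now the last 2–3 mm, very slowly, until contact.

move_arm(targets=[{"dx": 0,"dy": 0,"dz": -0.03,"rx": 0.006,"ry": 0.001,"rz": 0},{"dx": 0,"dy": -0.01,"dz": -0.03,"rx": 0.006,"ry": 0.001,"rz": 0},{"dx": 0,"dy": 0,"dz": -0.02,"rx": 0.004,"ry": 0.001,"rz": 0},{"dx": 0,"dy": 0,"dz": 0,"rx": 0,"ry": 0,"rz": 0},{"dx": 0,"dy": 0,"dz": 0,"rx": 0,"ry": 0,"rz": 0},{"dx": 0,"dy": 0,"dz": 0,"rx": 0,"ry": 0,"rz": 0},{"dx": 0,"dy": 0,"dz": 0,"rx": 0,"ry": 0,"rz": 0},{"dx": 0,"dy": 0,"dz": 0,"rx": 0,"ry": 0,"rz": 0},{"dx": 0,"dy": 0,"dz": 0,"rx": 0,"ry": 0,"rz": 0},{"dx": 0,"dy": 0,"dz": 0,"rx": 0,"ry": 0,"rz": 0}])

```text
t: 16.6
tcp_pos: [0.5715, 0.0252, 0.1601]
tool_rot: [0.602, 0.751, 0.173, -0.212]
force: [-5.6, -1.1, 2.4]
finger_gap: 0.149
gripper_force: 89.0
```

```bash
python3 st.py
```

```text
t 16.6 y 1.8 g [-105.7  176.2] phi_tool 1.212 fit th,ph [0.699 1.203] foot [-130.9  110.9] [-130.3  110.7] F 0.1 5.7 2.4 M [-0.49  0.89  0.43] q [-0.39  0.66  1.55  0.47  1.3  -0.82] grip 89.00821566581726 0.14882974437976518
```

Fz changed from -3.4 to +2.4 N at z ≈ 110.8, so the foot is on the hole's bottom. I'll ease the grip, then open.

move_arm(targets=[{"dx": 0,"dy": 0,"dz": 0,"rx": 0,"ry": 0,"rz": 0},{"dx": 0,"dy": 0,"dz": 0,"rx": 0,"ry": 0,"rz": 0},{"dx": 0,"dy": 0,"dz": 0,"rx": 0,"ry": 0,"rz": 0},{"dx": 0,"dy": 0,"dz": 0,"rx": 0,"ry": 0,"rz": 0},{"dx": 0,"dy": 0,"dz": 0,"rx": 0,"ry": 0,"rz": 0},{"dx": 0,"dy": 0,"dz": 0,"rx": 0,"ry": 0,"rz": 0},{"dx": 0,"dy": 0,"dz": 0,"rx": 0,"ry": 0,"rz": 0},{"dx": 0,"dy": 0,"dz": 0,"rx": 0,"ry": 0,"rz": 0},{"dx": 0,"dy": 0,"dz": 0,"rx": 0,"ry": 0,"rz": 0},{"dx": 0,"dy": 0,"dz": 0,"rx": 0,"ry": 0,"rz": 0}], newtons=20)

```text
t: 17.85
tcp_pos: [0.5715, 0.0252, 0.1601]
tool_rot: [0.602, 0.751, 0.173, -0.212]
force: [-4.8, -0.7, 2.4]
finger_gap: 0.152
gripper_force: 89.0
```

```bash
python3 st.py;python3 - <<'E'
from h import *
import cv2
im=cams.snapshot("scene")[190:290,270:390]; cv2.imwrite("pics/s4.png",cv2.resize(im[:,:,::-1],None,fx=6,fy=6,interpolation=cv2.INTER_CUBIC))
E
```

```text
t 17.85 y 1.9 g [-105.7  176.2] phi_tool 1.212 fit th,ph [0.699 1.203] foot [-130.9  110.9] [-130.3  110.7] F 0.3 4.8 2.4 M [-0.53  0.94  0.47] q [-0.39  0.66  1.55  0.47  1.3  -0.82] grip 89.00878429412842 0.15167991881634768
```

View pics/s4.png

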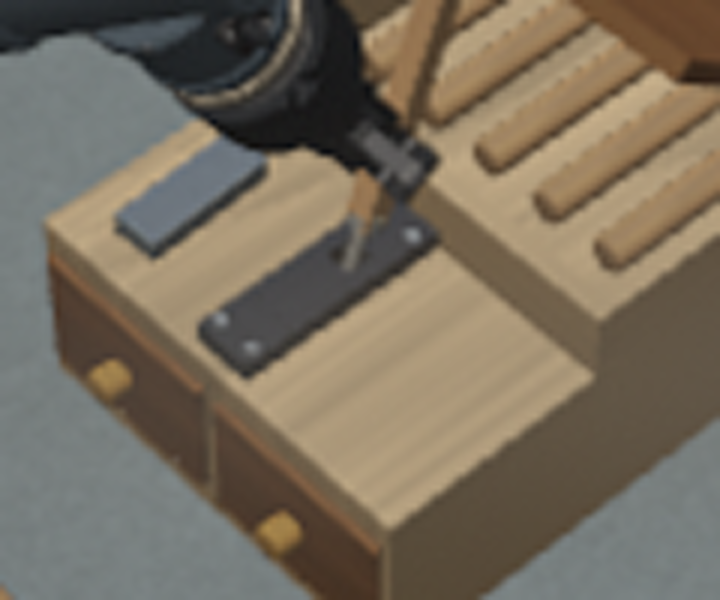

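The pin stands inside the hole opening at (348,262), cut off by the near lip. The computed foot height of 110.8 mm and the 0.70 rad lid angle both agree with a fully seated foot. Releasing.

move_arm(targets=[{"dx": 0,"dy": 0,"dz": 0,"rx": 0,"ry": 0,"rz": 0},{"dx": 0,"dy": 0,"dz": 0,"rx": 0,"ry": 0,"rz": 0},{"dx": 0,"dy": 0,"dz": 0,"rx": 0,"ry": 0,"rz": 0},{"dx": 0,"dy": 0,"dz": 0,"rx": 0,"ry": 0,"rz": 0},{"dx": 0,"dy": 0,"dz": 0,"rx": 0,"ry": 0,"rz": 0},{"dx": 0,"dy": 0,"dz": 0,"rx": 0,"ry": 0,"rz": 0},{"dx": 0,"dy": 0,"dz": 0,"rx": 0,"ry": 0,"rz": 0},{"dx": 0,"dy": 0,"dz": 0,"rx": 0,"ry": 0,"rz": 0},{"dx": 0,"dy": 0,"dz": 0,"rx": 0,"ry": 0,"rz": 0},{"dx": 0,"dy": 0,"dz": 0,"rx": 0,"ry": 0,"rz": 0}], claw=60)

```text
t: 19.15
tcp_pos: [0.5714, 0.0251, 0.1591]
tool_rot: [0.602, 0.751, 0.172, -0.211]
force: [-0.2, -0.0, -0.1]
finger_gap: 0.598
gripper_force: 0.0
```

move_arm(targets=[{"dx": 0.03,"dy": -0.15,"dz": 0.25,"rx": 0,"ry": 0,"rz": 0},{"dx": 0.06,"dy": -0.26,"dz": 0.42,"rx": 0,"ry": 0,"rz": 0},{"dx": 0.06,"dy": -0.26,"dz": 0.42,"rx": 0,"ry": 0,"rz": 0},{"dx": 0.06,"dy": -0.26,"dz": 0.42,"rx": 0,"ry": 0,"rz": 0},{"dx": 0.06,"dy": -0.26,"dz": 0.42,"rx": 0,"ry": 0,"rz": 0},{"dx": 0.06,"dy": -0.26,"dz": 0.42,"rx": 0,"ry": 0,"rz": 0},{"dx": 0.1,"dy": -0.5,"dz": 0.6,"rx": 0,"ry": 0,"rz": 0},{"dx": 0.1,"dy": -0.5,"dz": 0.6,"rx": 0,"ry": 0,"rz": 0},{"dx": 0.1,"dy": -0.5,"dz": 0.6,"rx": 0,"ry": 0,"rz": 0},{"dx": 0,"dy": 0,"dz": 0,"rx": 0,"ry": 0,"rz": 0}])

```text
t: 20.4
tcp_pos: [0.5881, -0.05, 0.264]
tool_rot: [0.602, 0.751, 0.173, -0.21]
force: [-0.5, 0.4, 0.5]
finger_gap: 0.6
gripper_force: 0.0
```

Run:
```python
from h import *
import cv2
print(sensors.sense()["t"])
im=cams.snapshot("scene")[150:300,260:440]; cv2.imwrite("pics/s5.png",cv2.resize(im[:,:,::-1],None,fx=4,fy=4,interpolation=cv2.INTER_CUBIC))
m=cams.camera_model("scene")
for th in(.65,.7,.75):
  a=pivot(th); print(th,(proj("scene",c2w(p,[[a[0],0,a[1]],[-131,0,122]]),m)-[260,150])*4, ((proj("scene",c2w(p,[[100-200*np.cos(th)+12*np.sin(th),y,150+200*np.sin(th)+12*np.cos(th)] for y in(-120,120)]),m)-[260,150])*4).round())
```

```text
20.4
0.65 [[344.49430026 118.82269858]
 [272.78204291 331.49495645]] [[494. 212.]
 [240.  19.]]
0.7 [[352.60817569 104.62814734]
 [272.78204291 331.49495645]] [[502. 199.]
 [247.   6.]]
0.75 [[361.20008753  90.47760098]
 [272.78204291 331.49495645]] [[511. 186.]
 [255.  -6.]]
```

View pics/s5.png

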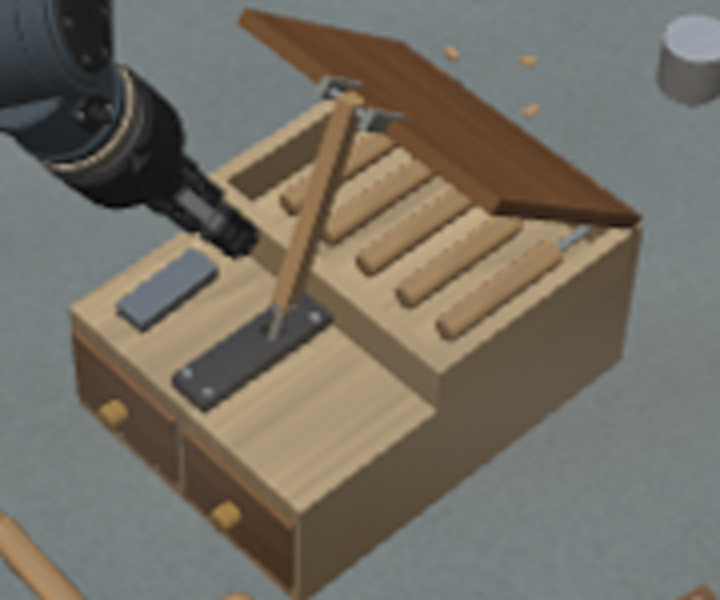

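The lid stands open on its rod by itself. Its front corners, at (246,10) and (500,205), put the lid at about 0.69 rad, and the foot is in the hole at (272,335). The gripper is clear, so I'll hand in.

```bash
python3 -c "
from station import order; print(order.sign_off())"
```

```text
the job is handed in; nothing more can be done
None
```

The chest lid stands open by itself at about 0.69 rad, its prop rod's foot fully down in the catch plate's hole; the gripper is clear, the other tools were not touched, and the job was handed in at about 20 s.

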